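# Seal a test chamber with the slide of a leak-test fixture and lock it with the eccentric

## Robot

A 6-joint arm with a two-finger parallel gripper is mounted at the origin on the work surface. World frame = base frame: x ahead of the robot, y to its left, z up, the work surface at z = 0. Lengths are in m, angles in rad, forces in N, time in s.
With the tool pointing down it reaches from about 0.425 to 0.95 m from the base axis. Payload 3.5 kg.
Tool frame: the origin (TCP) lies on the centre line of the jaws, within the pads' length; the fingertips stand 11 mm ahead of it and the grasp point (between the pads) lies 8 mm behind it; y points along the fingers, x is the direction in which the jaws open and shut, and the axes are right-handed (so a half turn about y gives the same grasp; the last joint's range is limited). The gripper opens to 85 mm and grips with 20 to 120 N. Pads are 22 mm wide; open, the fingers measure 114 mm over their backs; the gripper's body (76 mm by 85 mm) begins 54 mm behind the grasp point. The pads swing forward as they close: fully open they stand 13 mm farther back than shut.
Start: joints at [-1.465, 0.286, 1.577, -0, 1.279, -0.15], TCP at [0.171, -0.653, 0.242] pointing down, gripper open.
Joint ranges: [-2.77, 2.77], [-0.9, 2.22], [0.21, 2.48], [-1.53, 4.67], [0.24, 2.81], [-2.84, 2.84]. Speed limits (rad/s): [2.79, 2.79, 3.14, 3.14, 3.14, 3.14].

## Interface

Orientations are given as a unit quaternion [x, y, z, w].
In Python, from plant import get_state, read_camera, sign_off gives the robot as it stands.
- The arm moves only by the shell command python3 -m inch 'ROWS' [FORCE]. ROWS is JSON, a list of rows, each an object of numbers: "ax", "ay", "az": the turn, a rotation vector about the tool's x, y, z in rad; "x", "y", "z": the shift along the tool's x, y, z in mm; "hand": the closure, from -1 (fully open) to 1 (shut). In form: [{"ax": .., "ay": .., "az": .., "x": .., "y": .., "z": .., "hand": ..}, ...]. A call has 1 to 5 rows; each row shifts and turns the commanded pose from where the row before left it, along the tool's axes as they then stand; what a row does not reach is not made up. A row lasts 1/12 s, in which the tool goes at most 41.7 mm and 7.16 degrees, less where a joint would pass 70% of its speed; a pose out of reach is approached as far as the arm can. A call with a gripper value outside its range is refused whole. The fingers move at their own pace and stop on an object; FORCE is the grip in N (left out, the last holds). Time passes only in rows, so rows that do not move let the fingers close. It gives the time, the measured TCP pose, the force and the opening at its end, in the units of the state.
- get_state(): the state, without advancing time (a new reading comes with each control period).
- read_camera(name): name is "scene" or "side" or "wrist"; returns a dict with "img" (384x512x3 uint8, red, green, blue), "fov_y" (degrees; the focal length in pixels is half the picture's height over the tangent of half this angle, whatever the lens; pixels are square), "cx", "cy" (the principal point, pixels), "T" (4x4, takes a point from camera to world coordinates); the wrist camera has in their place "T_tool_cam" (4x4, takes a point from camera to tool coordinates, whose origin is the TCP and whose axes are the tool frame's). Camera axes: x right, y down, z forward; pixel columns grow to the right and rows downward; lengths in m; the calibration is good to about 2 mm. A picture is of the moment at which its call begins: read the wrist's pose just before it. There is no depth.
- sign_off(): hands the job in, once; it reports no verdict.
The state is a dict: "time": time; "qpos": joint angles; "dq": joint speeds; "joint_efforts": joint torques, N m; "eef_pos": TCP position; "tcp_rot": TCP orientation; "contact_force": force on the tool from outside, world axes, zero at the start; "wrist_torque": the same for the moment, N m; "opening": opening from 0.0 (shut) to 1.0 (fully open).
Only numpy, scipy, OpenCV 4.12 (cv2) and the standard library are available. Lean on these libraries where they do the work, as an engineer would, in place of code of your own. Each camera call takes 0.05 s, during which the arm holds its last target. There are 200 camera calls.

## Task

Close the leak-test fixture on the chamber: push the red-handled lever of the eccentric lock round until its cam is at the low point, push the seal slide forward by its blue palm plate until it is fully home on the chamber's port, then push the lever all the way back so that the cam locks the slide there. Only push, with the fingertips: do not take the handle or the plate between the fingers, and do not force the slide against the cam while it is still locked. Leave the chamber seated in its nest and the loose parts around the fixture where they are.

Things in the scene. Friction and masses are not known exactly. Their poses are not given: they have to be found in the camera images.
- fixture: Leak-test fixture fixed to the bench. Origin at bench height; x forward (slide to chamber), y left, z up. In its frame, mm: aluminium base plate x -130..260, y -120..180, 15 thick; slide runs along x at y 50; cam pivot at x 0, y -60; chamber at x 170, y 50. Tallest parts: seal upright on the slide, top z 125; chamber cap z 140; valve knob behind it z 150.
- cam_axis (a point): Point on the cam's vertical pivot axis, 100 mm above the bench. Below it: brass eccentric disc, radius 24 mm, its centre 12 mm off the pivot, z 49..61 mm; dark hub of radius 11 mm up to z 84; a steel lever bar 14 mm wide, z 68..77 mm, runs from the hub to the handle.
- cam_handle (a point): Middle (z 98 mm) of the lever's upright round red handle: 20 mm diameter, from z 77 to 119 mm above the bench, on the lever's end, 85 mm from the pivot axis. Along its swing all else within 50 mm of the handle is lower than z 78, but for the blue palm plate (z 95) and the upright, both on the slide and over 40 mm from the handle.
- lock_cam (a joint): Angle of the eccentric lock, rad, counter-clockwise from above, with stops at 0 and 3.14. 0: locked, cam's high point to the slide, lever straight back (fixture -x). 3.14: low point to the slide, lever straight forward (+x). Between, the lever swings round the outside (-y). Starts at 0 to 0.35, stays where left, takes about 3 N at the handle. The slide's pin passes only above about 2.1.
- seal_slide (a joint): Forward travel of the seal slide, m, along fixture +x, with stops. 0: back; 0.072: fully home, rubber seal at the chamber's port. Starts at 0 to 0.006, stays where left, takes about 4 N. With the cam locked its follower pin (14 mm thick, on the steel arm at its right) meets the cam at 0.015. Once home, the lever brought back to 0 puts the cam's high side behind the pin.
- slide_push (a point): Centre (z 71.5 mm) of the rear (fixture -x) face of the slide's blue palm plate: 70 mm wide (y), 12 mm thick, z 48 to 95 mm above the bench. Push it towards fixture +x. Behind it is only the flat base plate and bench. The upright (top z 125 mm) stands 102 mm ahead of this face.
- test_chamber: Small stainless box chamber under test, 90 x 90 x 90 mm plus a cap to 100 mm high, 0.9 kg, loose in the fixture's blue nest 40 mm above the bench, its port flange (75 mm diameter) facing the seal. Origin at the centre of its underside. Not to be touched.
- blank_flange: Steel blanking flange, 55 mm diameter, 14 mm high, lying on the left strip of the fixture's base plate; origin at the centre of its underside. Bystander.
- centring_ring: Aluminium centring ring, 53 mm outside diameter, 8 mm high, lying on the left strip of the base plate; origin at the centre of its underside. Bystander.
- clamp_ring: Aluminium clamp ring, 80 mm across with a screw lug, 16 mm high, lying on the bench to the right; origin at the centre of its underside. Bystander.
- vacuum_meter: Grey hand-held vacuum meter 150 x 68 x 28 mm lying on the bench to the left; origin at the centre of its underside. Bystander.
- solvent_bottle: White bottle with a blue label and red cap, 64 mm diameter, 150 mm high, standing on the bench to the left; origin at the centre of its underside. Bystander.
- screwdriver: Screwdriver with a yellow handle lying on the bench to the right; origin under its middle. Bystander.
- oring_tray: Yellow divided tray 100 x 140 x 35 mm on the bench to the right; origin at the centre of its underside. Bystander.

How it is judged:
On the way, in this order (a step that is already met when the one before it is completed fails the run):
1. the cam is turned to its low point, the slide still back (value of joint lock_cam above 2.85 rad and value of joint seal_slide below 0.02 m), for 0.2 s.
2. the slide is pushed fully home while the cam is low (value of joint seal_slide above 0.069 m and value of joint lock_cam above 2.1 rad), for 0.2 s.
At the end, for the whole second after the job is handed in: The lever is back within 0.2 rad (11 degrees) of its locked stop, the seal slide is within 4 mm of fully home, both at rest; the chamber is within 8 mm and the loose parts within 15 mm of where they were (value of joint lock_cam below 0.2 rad and value of joint seal_slide above 0.068 m and velocity of joint lock_cam between -0.05 and 0.05 rad/s and velocity of joint seal_slide between -0.005 and 0.005 m/s and distance of test_chamber from where it was at the start of the episode below 0.008 m and angle between test_chamber's own z axis and vertical below 0.1 rad and distance of each of blank_flange, centring_ring, clamp_ring, vacuum_meter, solvent_bottle, screwdriver, oring_tray from where it was at the start of the episode below 0.015 m); the robot touches nothing.
It fails at once if the slide is forced against the locked cam (more than 20 N) (contact force between the fingers and seal_slide above 20 N and value of joint lock_cam below 2 rad and value of joint seal_slide below 0.04 m).
It fails at once if the lever's handle is taken between the fingers (horizontal distance between the grasp point and cam_handle below 0.008 m and z of the grasp point in the frame of cam_handle below 0.03 m).
It fails at once if the palm plate is taken between the fingers (x of the grasp point in the frame of slide_push between 0.002 and 0.01 m and y of the grasp point in the frame of slide_push between -0.035 and 0.035 m and z of the grasp point in the frame of slide_push below 0.03 m).
It fails at once if the chamber is lifted, tilted or shifted in its nest (distance of test_chamber from where it was at the start of the episode above 0.008 m or angle between test_chamber's own z axis and vertical above 0.1 rad).
It fails at once if a loose part is lifted or moved from its place (distance of any of blank_flange, centring_ring, clamp_ring, vacuum_meter, solvent_bottle, screwdriver, oring_tray from where it was at the start of the episode above 0.015 m).
It also fails if it takes over 64 s, if anything falls off the work surface, if the arm or the gripper's body presses on something with over 40 N, if the wrist force passes 120 N, or if a joint passes its speed limit or range.

## Working session

There is one attempt and no reset: what is moved stays moved. The work goes in short steps, Python scripts to look and compute and a shell command to move; the robot and the scene stay as the last step left them, time stands still between calls to the robot, and variables do not carry over. Pictures are saved under pics/ and viewed, about 8 in all and at most 12, crops included, and the job is handed in when it is done.

```bash
mkdir -p pics; ls; python3 - <<'E'
from plant import *
import cv2,numpy as np
s=get_state();print({k:np.round(v,3).tolist() for k,v in s.items()})
ims=[]
for n in("scene","side"):
    c=read_camera(n);np.savez(f"{n}.npz",**c);print(n,c["fov_y"],c["cx"],c["cy"],np.round(c["T"],3).tolist())
    cv2.imwrite(f"pics/{n}0.png",c["img"][:,:,::-1])
E
```

```text
pics
{'time': 0.0, 'qpos': [-1.465, 0.287, 1.578, -0.0, 1.279, -0.15], 'dq': [-0.001, -0.002, 0.0, 0.0, 0.0, -0.002], 'joint_efforts': [-0.0, -40.598, -29.263, -0.0, 0.006, 0.0], 'eef_pos': [0.171, -0.652, 0.241], 'tcp_rot': [-0.559, 0.433, -0.432, 0.56], 'contact_force': [0.488, -0.631, -0.718], 'wrist_torque': [0.029, 0.043, -0.018], 'opening': 0.999}
scene 43.20610927184348 251.32078498783358 196.41249698343353 [[-0.311, 0.649, -0.694, 1.448], [0.95, 0.217, -0.224, 0.299], [0.006, -0.729, -0.684, 0.979], [0.0, 0.0, 0.0, 1.0]]
side 50.746808960855226 254.4250900071065 195.14991360032332 [[0.963, -0.146, 0.228, 0.327], [-0.271, -0.547, 0.792, -0.866], [0.009, -0.824, -0.566, 0.695], [0.0, 0.0, 0.0, 1.0]]
```

View pics/scene0.png

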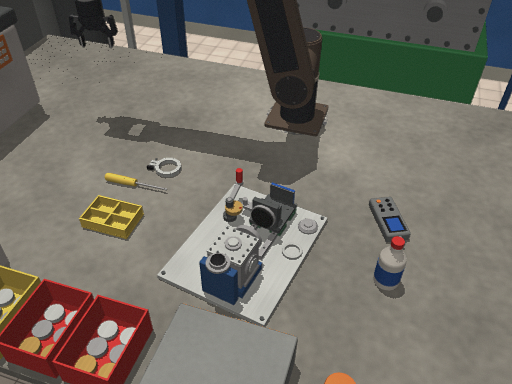

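View pics/side0.png

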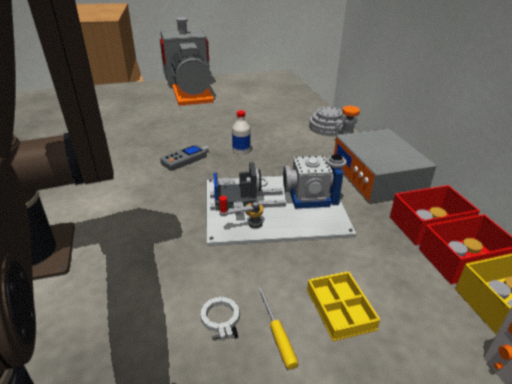

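The scene view shows the fixture's plate with corners near (326,218), (263,319) and (160,275), and the red handle at (239,175). In the side view the plate spans (207,180)-(354,235), with the red handle at (223,203). I'll enlarge both.

```bash
python3 - <<'E'
import cv2,numpy as np
a=np.load("scene.npz")["img"][160:330,150:335,::-1];b=np.load("side.npz")["img"][145:250,195:365,::-1]
a=cv2.resize(a,None,fx=3,fy=3,interpolation=3);b=cv2.resize(b,None,fx=4,fy=4,interpolation=3)
cv2.imwrite("pics/a.png",a);cv2.imwrite("pics/b.png",b)
E
```

```text
(no output)
```

View pics/a.png

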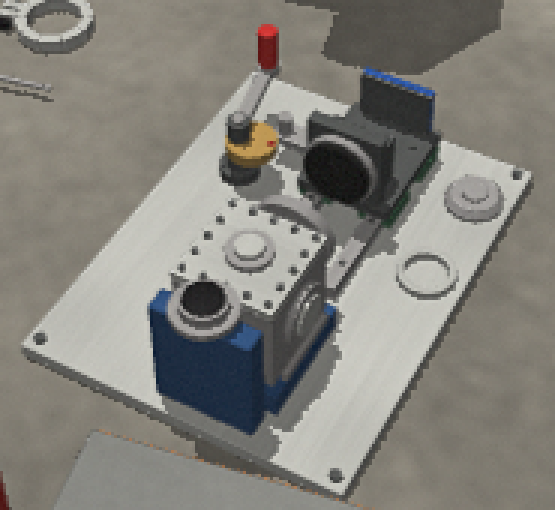

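View pics/b.png

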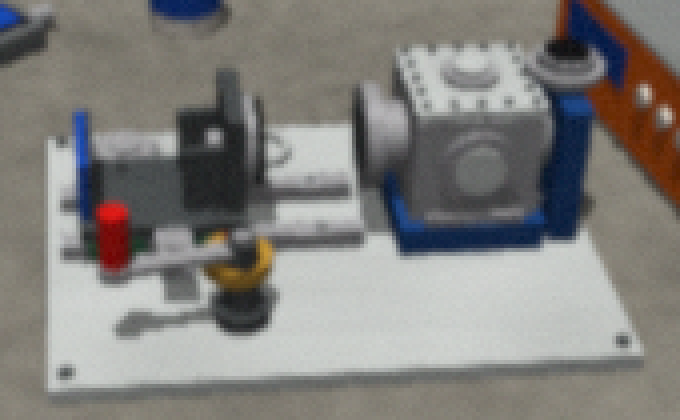

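Plate corners in crop a are (531,172), (344,490), (24,347) and (253,73). In crop b they are (49,388), (641,355) and (49,136). The handle's ends are at (268,28)/(268,66) in a and (113,207)/(113,266) in b. The hub top is at (240,120) in a and (243,238) in b.

```bash
cat >h.py <<'E'
import numpy as np
from scipy.optimize import least_squares
def cam(n):
    d=np.load(n+".npz");return float(d["fov_y"]),float(d["cx"]),float(d["cy"]),d["T"]
C={n:cam(n) for n in("scene","side")}
def proj(n,p):
    f,cx,cy,T=C[n];f=192/np.tan(np.radians(f/2));q=np.linalg.inv(T)@np.r_[p,1];return np.array([cx+f*q[0]/q[2],cy+f*q[1]/q[2]])
A=lambda u,v:("scene",np.array([u/3+150-.33,v/3+160-.33]))
B=lambda u,v:("side",np.array([u/4+195-.37,v/4+145-.37]))
def tri(*o):
    r=least_squares(lambda p:np.concatenate([proj(n,p)-w for n,w in o]),[.6,0,.05]);return r.x,np.abs(r.fun).max()
def fx(P,p): 
    c,s=np.cos(P[2]),np.sin(P[2]);return np.array([P[0]+c*p[0]-s*p[1],P[1]+s*p[0]+c*p[1],p[2]])
E
python3 - <<'E'
from h import *
np.set_printoptions(precision=4,suppress=True)
bl,fl,fr,br=[np.array([x,y,.015]) for x,y in((-.13,.18),(.26,.18),(.26,-.12),(-.13,-.12))]
ob=[(A(531,172),bl),(A(344,490),fl),(A(24,347),fr),(A(253,73),br),(B(49,388),br),(B(641,355),fr),(B(49,136),bl)]
best=min((least_squares(lambda P:np.concatenate([proj(n,fx(P,m))-w for (n,w),m in ob]),[.6,0,y]) for y in(0,1,-1)),key=lambda r:r.cost)
P=best.x;print("fixture",P,"res",best.fun);np.save("P.npy",P)
print("back-right corner tri",tri(A(253,73),B(49,388)))
ht=tri(A(268,28),B(113,207));hb=tri(A(268,66),B(113,266));hub=tri(A(240,120),B(243,238))
print("handle top",ht,"bot",hb,"hub",hub)
h=(ht[0]+hb[0])/2
piv=fx(P,[0,-.06,.1]);d=(h-piv)[:2];print("piv",piv,"r",np.hypot(*d),"cam angle",np.arctan2(d[1],d[0])-P[2]-np.pi)
print("palm blue top edge a vs model(slide s?)",[proj("scene",fx(P,[x,y,.095])) for x in(-.13,-.11,-.1) for y in(.015,.085)],A(366,70)[1],A(434,95)[1])
print("base pts", [ (proj("side",fx(P,[x,.05,.095]))) for x in(-.13,-.1)],B(82,112)[1])
print("palm tri top left/right corner", tri(A(366,70),B(83,132)))
E
```

```text
fixture [ 0.5765  0.0115 -0.1712] res [ 0.9867 -0.7677  0.2348  1.2825 -1.1137 -1.1081 -0.0493 -1.6015 -0.096
 -0.2064  1.3526 -1.0725 -0.7111  0.0164]
back-right corner tri (array([ 0.4293, -0.0828,  0.0116]), np.float64(0.37982691825649795))
handle top (array([ 0.4815, -0.0483,  0.1198]), np.float64(0.1200900854036604)) bot (array([ 0.4805, -0.0483,  0.0735]), np.float64(0.39854164171578077)) hub (array([ 0.5661, -0.0464,  0.0794]), np.float64(0.06425644087994442))
piv [ 0.5663 -0.0476  0.1   ] r 0.08532401281274202 cam angle -6.1037919384746875
palm blue top edge a vs model(slide s?) [array([275.5436, 176.1444]), array([298.5198, 184.0614]), array([272.3858, 180.3062]), array([295.5306, 188.3758]), array([270.7839, 182.4173]), array([294.0139, 190.5649])] [271.67   183.0033] [294.3367 191.3367]
base pts [array([204.716 , 179.0939]), array([215.5863, 178.5804])] [215.13 172.63]
palm tri top left/right corner (array([0.487 , 0.0523, 0.108 ]), np.float64(1.9939796724635528))
```

The checks agree: radius from handle to pivot is 85.3 mm, the handle's ends are at z 0.073 and 0.120, and the hub is within 2 mm of the model. Fixture yaw is -0.171 and cam angle about 0.18. The tool's y axis is the approach axis. I'll shut the fingers and go to the +y side of the handle.

```bash
R='{"x":-21.5,"z":33.9,"hand":1}'
python3 -m inch '[{"x":-21.5,"z":33.9,"hand":1},{"x":-21.5,"z":33.9,"hand":1},{"x":-21.5,"z":33.9,"hand":1},{"x":-21.5,"z":33.9,"hand":1},{"x":-21.5,"z":33.9,"hand":1}]' 40
python3 -m inch '[{"x":-21.5,"z":33.9,"hand":1},{"x":-21.5,"z":33.9,"hand":1},{"x":-21.5,"z":33.9,"hand":1},{"x":-21.5,"z":33.9,"hand":1},{"x":-21.5,"z":33.9,"hand":1}]'
python3 -m inch '[{"x":-21.5,"z":33.9,"hand":1},{"x":-21.5,"z":33.9,"hand":1},{"x":-40,"z":8,"hand":1},{"x":-40,"z":8,"hand":1},{"x":-40,"z":8,"hand":1}]'
python3 -m inch '[{"x":-40,"z":8,"hand":1},{"x":-40,"z":8,"hand":1},{"x":-40,"z":8,"hand":1},{"x":-40,"z":8,"hand":1},{"ay":0.118,"hand":1}]'
python3 -m inch '[{"ay":0.118,"hand":1},{"ay":0.118,"hand":1},{"ay":0.118,"hand":1},{"ay":0.118,"hand":1},{"ay":0.118,"hand":1}]'
python3 -m inch '[{"ay":0.118,"hand":1},{"ay":0.118,"hand":1},{"ay":0.118,"hand":1},{"ay":0.118,"hand":1},{"ay":0.118,"hand":1}]'
cat > w.py <<'E'
from h import *
from plant import get_state
from scipy.spatial.transform import Rotation as Ro
def st():
    s=get_state();R=Ro.from_quat(s["tcp_rot"]).as_matrix()
    return s,np.array(s["eef_pos"]),R
def rel(t,note=""):
    s,p,R=st();print(note,"shift mm in tool xyz",np.round(R.T@(np.array(t)-p)*1000,1))
E
python3 - <<'E'
from w import *
s,p,R=st();print(s["time"],p.round(4),"zang",np.arctan2(R[1,2],R[0,2]),"tilt",R[:,1].round(3),"q",np.round(s["qpos"],2),s["opening"],np.round(s["contact_force"],1))
rel([.481,-.010,.2])
E
```

```text
0.1 [ 0.1707 -0.6525  0.241 ] zang 0.25573341251983794 tilt [-0.     0.002 -1.   ] q [-1.47  0.29  1.58 -0.    1.28 -0.15] 1.0010580849194848 [-0.5  1.3  0.1]
 shift mm in tool xyz [-543.    42.4  462.7]validation failed for argument at $[0]...
validation failed for argument at $[0]...
validation failed for argument at $[0]...
validation failed for argument at $[0]...
validation failed for argument at $[0]...
validation failed for argument at $[0]...
```

Every row needs all its keys, so I'll write them in full.

```bash
python3 -m inch '[{"ax":0,"ay":0,"az":0,"x":-21.5,"y":0,"z":33.9,"hand":1},{"ax":0,"ay":0,"az":0,"x":-21.5,"y":0,"z":33.9,"hand":1},{"ax":0,"ay":0,"az":0,"x":-21.5,"y":0,"z":33.9,"hand":1},{"ax":0,"ay":0,"az":0,"x":-21.5,"y":0,"z":33.9,"hand":1},{"ax":0,"ay":0,"az":0,"x":-21.5,"y":0,"z":33.9,"hand":1}]' 40
```

```text
time: 0.52
eef_pos: [0.3084, -0.5043, 0.2416]
tcp_rot: [-0.559, 0.433, -0.432, 0.56]
contact_force: [0.9, -0.7, 0.1]
opening: 0.3
```

```bash
python3 -m inch '[{"ax":0,"ay":0,"az":0,"x":-21.5,"y":0,"z":33.9,"hand":1},{"ax":0,"ay":0,"az":0,"x":-21.5,"y":0,"z":33.9,"hand":1},{"ax":0,"ay":0,"az":0,"x":-21.5,"y":0,"z":33.9,"hand":1},{"ax":0,"ay":0,"az":0,"x":-21.5,"y":0,"z":33.9,"hand":1},{"ax":0,"ay":0,"az":0,"x":-21.5,"y":0,"z":33.9,"hand":1}]'
python3 -m inch '[{"ax":0,"ay":0,"az":0,"x":-21.5,"y":0,"z":33.9,"hand":1},{"ax":0,"ay":0,"az":0,"x":-21.5,"y":0,"z":33.9,"hand":1},{"ax":0,"ay":0,"az":0,"x":-40,"y":0,"z":8,"hand":1},{"ax":0,"ay":0,"az":0,"x":-40,"y":0,"z":8,"hand":1},{"ax":0,"ay":0,"az":0,"x":-40,"y":0,"z":8,"hand":1}]'
python3 -m inch '[{"ax":0,"ay":0,"az":0,"x":-40,"y":0,"z":8,"hand":1},{"ax":0,"ay":0,"az":0,"x":-40,"y":0,"z":8,"hand":1},{"ax":0,"ay":0,"az":0,"x":-40,"y":0,"z":8,"hand":1},{"ax":0,"ay":0,"az":0,"x":-40,"y":0,"z":8,"hand":1},{"ax":0,"ay":0.118,"az":0,"x":0,"y":0,"z":0,"hand":1}]'
python3 -m inch '[{"ax":0,"ay":0.118,"az":0,"x":0,"y":0,"z":0,"hand":1},{"ax":0,"ay":0.118,"az":0,"x":0,"y":0,"z":0,"hand":1},{"ax":0,"ay":0.118,"az":0,"x":0,"y":0,"z":0,"hand":1},{"ax":0,"ay":0.118,"az":0,"x":0,"y":0,"z":0,"hand":1},{"ax":0,"ay":0.118,"az":0,"x":0,"y":0,"z":0,"hand":1}]'
python3 -m inch '[{"ax":0,"ay":0.118,"az":0,"x":0,"y":0,"z":0,"hand":1},{"ax":0,"ay":0.118,"az":0,"x":0,"y":0,"z":0,"hand":1},{"ax":0,"ay":0.118,"az":0,"x":0,"y":0,"z":0,"hand":1},{"ax":0,"ay":0.118,"az":0,"x":0,"y":0,"z":0,"hand":1},{"ax":0,"ay":0.118,"az":0,"x":0,"y":0,"z":0,"hand":1}]'
python3 - <<'E'
from w import *
from plant import read_camera
import cv2
s,p,R=st();print(s["time"],p.round(4),"zang",np.arctan2(R[1,2],R[0,2]),"tilt",R[:,1].round(3),"q",np.round(s["qpos"],2),s["opening"],np.round(s["contact_force"],1))
rel([.481,-.010,.2])
c=read_camera("wrist");np.savez("wrist.npz",**c);print(c["fov_y"],c["cx"],c["cy"],np.round(c["T_tool_cam"],3).tolist())
cv2.imwrite("pics/w1.png",c["img"][:,:,::-1])
E
```

```text
time: 0.93
eef_pos: [0.4452, -0.3573, 0.2419]
tcp_rot: [-0.56, 0.432, -0.432, 0.56]
contact_force: [0.8, -0.1, -0.3]
opening: -0.002
time: 1.35
eef_pos: [0.4917, -0.1763, 0.2414]
tcp_rot: [0.56, -0.433, 0.431, -0.56]
contact_force: [-0.1, 0.1, -0.2]
opening: -0.001
time: 1.77
eef_pos: [0.481, -0.0094, 0.2418]
tcp_rot: [-0.534, 0.464, -0.462, 0.535]
contact_force: [0.5, 0.4, -0.2]
opening: 0.004
time: 2.18
eef_pos: [0.4821, -0.0152, 0.2418]
tcp_rot: [-0.374, 0.601, -0.6, 0.373]
contact_force: [0.8, 0.0, 1.0]
opening: -0.003
time: 2.6
eef_pos: [0.482, -0.0153, 0.2418]
tcp_rot: [-0.183, 0.683, -0.683, 0.182]
contact_force: [-0.1, -0.8, -0.7]
opening: 0.001
2.6 [ 0.482  -0.0153  0.2418] zang -1.048061281787011 tilt [-0.001  0.    -1.   ] q [-0.24 -0.15  2.04  0.    1.25  2.38] 0.0006296128861597277 [-0.1 -0.8 -0.7]
 shift mm in tool xyz [-1.8 41.8 -5.1]
69.63725947589296 251.2814804635539 187.64575324258047 [[1.0, 0.001, -0.001, -0.001], [0.001, -0.27, 0.963, -0.131], [0.0, -0.963, -0.27, 0.068], [0.0, 0.0, 0.0, 1.0]]
```

View pics/w1.png

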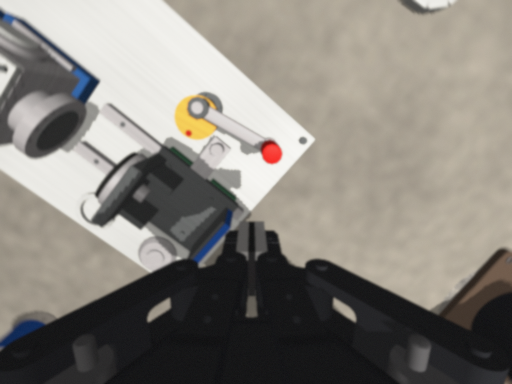

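The wrist view shows the handle top at (271,152), the hub at (199,106), and the palm plate's blue top edge from (242,212) to (197,262). The shut fingertips reach to (251,222). Back-projecting these at their known heights will cross-check the earlier measurements.

```bash
python3 - <<'E'
from w import *
np.set_printoptions(precision=4,suppress=True)
d=np.load("wrist.npz");s,p,R=st();f=192/np.tan(np.radians(float(d["fov_y"])/2));T=d["T_tool_cam"];P=np.load("P.npy")
def bp(u,v,z):
    r=R@T[:3,:3]@np.array([(u-d["cx"])/f,(v-d["cy"])/f,1]);o=p+R@T[:3,3];return o+r*(z-o[2])/r[2]
inv=lambda w:np.array([[np.cos(P[2]),np.sin(P[2])],[-np.sin(P[2]),np.cos(P[2])]])@(w[:2]-P[:2])
for n,a in dict(handle=(271,152,.119),hub=(199,106,.084),plateA=(244,211,.095),plateB=(200,263,.095),corner=(315,138,.015)).items():
    w=bp(*a);print(n,w,"fixture",inv(w))
E
```

```text
handle [ 0.4826 -0.051   0.119 ] fixture [-0.0819 -0.0776]
hub [ 0.5644 -0.0516  0.084 ] fixture [-0.0012 -0.0643]
plateA [0.4719 0.02   0.095 ] fixture [-0.1045 -0.0095]
plateB [0.4845 0.0994 0.095 ] fixture [-0.1057  0.0709]
corner [ 0.4288 -0.0848  0.015 ] fixture [-0.1291 -0.1201]
```

The wrist check agrees to within 4 mm. I'll align the tool and descend beside the handle.

```bash
python3 -m inch '[{"ax":0,"ay":0.12,"az":0,"x":0,"y":36,"z":0,"hand":1},{"ax":0,"ay":0.12,"az":0,"x":0,"y":36,"z":0,"hand":1},{"ax":0,"ay":0,"az":0,"x":0,"y":36,"z":0,"hand":1},{"ax":0,"ay":0,"az":0,"x":0,"y":34,"z":0,"hand":1},{"ax":0,"ay":0,"az":0,"x":0,"y":0,"z":0,"hand":1}]'
cat > lev.py <<'E'
from w import *
piv=np.array([.5655,-.049])
def go(phi,side=-1,off=.022,zt=.099):
    """report where tool is, in lever terms, and shift to the trailing place for phi"""
    s,p,R=st();za=np.arctan2(R[1,2],R[0,2]);d=p[:2]-piv
    r=np.hypot(*d);ph=np.arctan2(-d[1],-d[0])-side*np.arcsin(off/r)*1.0
    print("t",round(s["time"],2),"p",p.round(4),"zang",round(za,3),"r",r.round(4),"lever phi if touching",round(ph,3),"theta",round(ph+.171,3),"F",np.round(s["contact_force"],1),"q6",round(s["qpos"][5],2))
    H=piv+.085*np.array([-np.cos(phi),-np.sin(phi)]);t=np.array([np.sin(phi),-np.cos(phi)])
    c=H+side*off*t;rel([*c,zt],f"to phi {phi}:")
E
python3 -c "from lev import *;go(0.2)"
```

```text
time: 3.07
eef_pos: [0.4765, -0.0141, 0.0929]
tcp_rot: [-0.107, 0.702, -0.698, 0.097]
contact_force: [-1.5, 0.4, -0.6]
opening: -0.004
t 3.07 p [ 0.4765 -0.0141  0.0929] zang -1.28 r 0.0956 lever phi if touching -0.142 theta 0.029 F [-1.5  0.4 -0.6] q6 2.61
to phi 0.2: shift mm in tool xyz [ 7.5 -6.2 29.3]
```

```bash
python3 -m inch '[{"ax":0,"ay":0,"az":0,"x":2,"y":-5,"z":7,"hand":1},{"ax":0,"ay":0,"az":0,"x":2,"y":0,"z":7,"hand":1},{"ax":0,"ay":0,"az":0,"x":2,"y":0,"z":7.5,"hand":1},{"ax":0,"ay":0,"az":0,"x":1.5,"y":0,"z":7.5,"hand":1},{"ax":0,"ay":-0.08,"az":0,"x":2,"y":0,"z":8.6,"hand":1}]'
python3 -c "from lev import *;go(0.4)"
```

```text
time: 3.48
eef_pos: [0.4851, -0.0551, 0.1077]
tcp_rot: [0.129, -0.695, 0.695, -0.131]
contact_force: [-0.5, 3.3, 2.2]
opening: 0.001
t 3.48 p [ 0.4851 -0.0551  0.1077] zang -1.201 r 0.0806 lever phi if touching 0.352 theta 0.523 F [-0.5  3.3  2.2] q6 2.45
to phi 0.4: shift mm in tool xyz [8.5 8.7 3.9]
```

Contact is made at about 3 N. I'll continue round the arc.

```bash
python3 -m inch '[{"ax":0,"ay":-0.1,"az":0,"x":4,"y":3,"z":8.6,"hand":1},{"ax":0,"ay":-0.1,"az":0,"x":4,"y":3,"z":8.6,"hand":1},{"ax":0,"ay":-0.1,"az":0,"x":4,"y":1,"z":8.6,"hand":1},{"ax":0,"ay":-0.1,"az":0,"x":2,"y":0,"z":8.6,"hand":1},{"ax":0,"ay":-0.1,"az":0,"x":2,"y":0,"z":8.6,"hand":1}]'
python3 -c "from lev import *;go(0.9)"
```

```text
time: 3.9
eef_pos: [0.494, -0.0992, 0.1001]
tcp_rot: [0.298, -0.64, 0.641, -0.3]
contact_force: [-1.1, 3.5, -0.8]
opening: 0.002
t 3.9 p [ 0.494  -0.0992  0.1001] zang -0.698 r 0.0873 lever phi if touching 0.867 theta 1.038 F [-1.1  3.5 -0.8] q6 1.87
to phi 0.9: shift mm in tool xyz [1.2 1.1 2.8]
```

```bash
python3 -m inch '[{"ax":0,"ay":-0.1,"az":0,"x":2,"y":0,"z":8.6,"hand":1},{"ax":0,"ay":-0.1,"az":0,"x":2,"y":0,"z":8.6,"hand":1},{"ax":0,"ay":-0.1,"az":0,"x":2,"y":0,"z":8.6,"hand":1},{"ax":0,"ay":-0.1,"az":0,"x":2,"y":0,"z":8.6,"hand":1},{"ax":0,"ay":-0.1,"az":0,"x":2,"y":0,"z":8.6,"hand":1}]'
python3 -c "from lev import *;go(1.4)"
python3 -m inch '[{"ax":0,"ay":-0.1,"az":0,"x":2,"y":0,"z":8.6,"hand":1},{"ax":0,"ay":-0.1,"az":0,"x":2,"y":0,"z":8.6,"hand":1},{"ax":0,"ay":-0.1,"az":0,"x":2,"y":0,"z":8.6,"hand":1},{"ax":0,"ay":-0.1,"az":0,"x":2,"y":0,"z":8.6,"hand":1},{"ax":0,"ay":-0.1,"az":0,"x":2,"y":0,"z":8.6,"hand":1}]'
python3 -c "from lev import *;go(1.9)"
```

```text
time: 4.32
eef_pos: [0.5262, -0.1283, 0.1]
tcp_rot: [0.448, -0.547, 0.547, -0.448]
contact_force: [-3.2, 2.1, 0.2]
opening: -0.001
t 4.32 p [ 0.5262 -0.1283  0.1   ] zang -0.197 r 0.0885 lever phi if touching 1.362 theta 1.533 F [-3.2  2.1  0.2] q6 1.34
to phi 1.4: shift mm in tool xyz [0.1 1.  3.2]
time: 4.73
eef_pos: [0.5685, -0.1386, 0.0999]
tcp_rot: [0.57, -0.419, 0.419, -0.569]
contact_force: [-4.0, 1.4, 1.0]
opening: 0.003
t 4.73 p [ 0.5685 -0.1386  0.0999] zang 0.303 r 0.0896 lever phi if touching 1.853 theta 2.024 F [-4.   1.4  1. ] q6 0.86
to phi 1.9: shift mm in tool xyz [-0.9  0.9  4.1]
```

```bash
python3 -m inch '[{"ax":0,"ay":-0.1,"az":0,"x":1.6,"y":0,"z":8.6,"hand":1},{"ax":0,"ay":-0.1,"az":0,"x":1.6,"y":0,"z":8.6,"hand":1},{"ax":0,"ay":-0.1,"az":0,"x":1.6,"y":0,"z":8.6,"hand":1},{"ax":0,"ay":-0.1,"az":0,"x":1.6,"y":0,"z":8.6,"hand":1},{"ax":0,"ay":-0.1,"az":0,"x":1.6,"y":0,"z":8.6,"hand":1}]'
python3 -m inch '[{"ax":0,"ay":-0.1,"az":0,"x":1.6,"y":0,"z":8.6,"hand":1},{"ax":0,"ay":-0.1,"az":0,"x":1.6,"y":0,"z":8.6,"hand":1},{"ax":0,"ay":-0.1,"az":0,"x":1.6,"y":0,"z":8.6,"hand":1},{"ax":0,"ay":-0.1,"az":0,"x":1.6,"y":0,"z":8.6,"hand":1},{"ax":0,"ay":0,"az":0,"x":0,"y":0,"z":0,"hand":1}]'
python3 -c "from lev import *;go(2.95)"
```

```text
time: 5.15
eef_pos: [0.6103, -0.1267, 0.1]
tcp_rot: [0.657, -0.264, 0.266, -0.654]
contact_force: [-2.2, -3.6, -1.6]
opening: -0.002
time: 5.57
eef_pos: [0.6367, -0.1016, 0.1005]
tcp_rot: [0.696, -0.128, 0.132, -0.694]
contact_force: [1.2, 0.2, -1.2]
opening: -0.001
t 5.57 p [ 0.6367 -0.1016  0.1005] zang 1.2 r 0.0885 lever phi if touching 2.757 theta 2.928 F [ 1.2  0.2 -1.2] q6 0.06
to phi 2.95: shift mm in tool xyz [ 2.1  1.5 16.7]
```

```bash
python3 -m inch '[{"ax":0,"ay":-0.05,"az":0,"x":1,"y":0,"z":4.3,"hand":1},{"ax":0,"ay":-0.05,"az":0,"x":1,"y":0,"z":4.3,"hand":1},{"ax":0,"ay":-0.03,"az":0,"x":0.5,"y":0,"z":3,"hand":1},{"ax":0,"ay":0,"az":0,"x":0,"y":0,"z":2,"hand":1},{"ax":0,"ay":0,"az":0,"x":0,"y":0,"z":1,"hand":1}]'
python3 - <<'E'
from lev import *
from plant import read_camera
import cv2
go(2.97)
c=read_camera("side");a=cv2.resize(c["img"][120:250,190:370,::-1],None,fx=4,fy=4,interpolation=3);cv2.imwrite("pics/s2.png",a)
E
```

```text
time: 5.98
eef_pos: [0.643, -0.0886, 0.1004]
tcp_rot: [0.703, -0.085, 0.088, -0.701]
contact_force: [1.0, -4.0, 0.8]
opening: -0.002
t 5.98 p [ 0.643  -0.0886  0.1004] zang 1.325 r 0.087 lever phi if touching 2.925 theta 3.096 F [ 1.  -4.   0.8] q6 -0.05
to phi 2.97: shift mm in tool xyz [1.6 1.4 3.9]
```

View pics/s2.png

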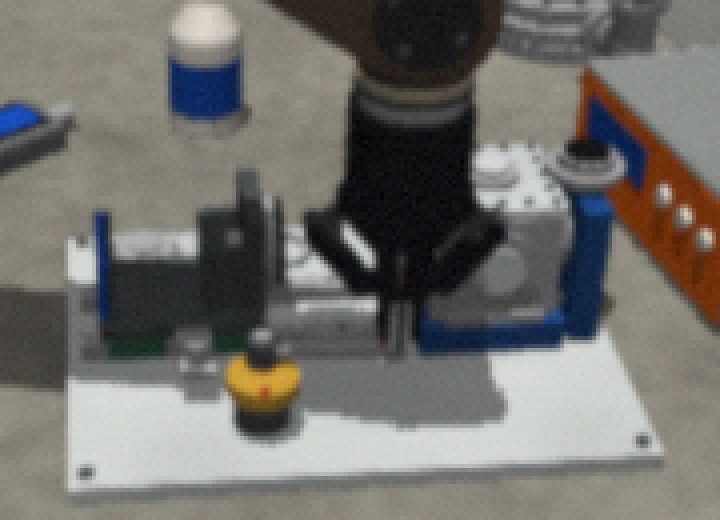

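The side view shows the finger at (400,300) in front of the handle and the slide still back, with its palm plate at (103,265). The 4 N force says the handle is still being pushed. I'll back off, rise, and go behind the palm plate, checking the lever with the wrist camera on the way.

```bash
python3 -m inch '[{"ax":0,"ay":0,"az":0,"x":0,"y":0,"z":-8,"hand":1},{"ax":0,"ay":0,"az":0,"x":0,"y":0,"z":-8,"hand":1},{"ax":0,"ay":0,"az":0,"x":0,"y":-36,"z":0,"hand":1},{"ax":0,"ay":0,"az":0,"x":0,"y":-36,"z":0,"hand":1},{"ax":0,"ay":0,"az":0,"x":0,"y":-36,"z":0,"hand":1}]'
python3 -m inch '[{"ax":0,"ay":0,"az":0,"x":-32.5,"y":0,"z":19.4,"hand":1},{"ax":0,"ay":0,"az":0,"x":-32.5,"y":0,"z":19.4,"hand":1},{"ax":0,"ay":0,"az":0,"x":-32.5,"y":0,"z":19.4,"hand":1},{"ax":0,"ay":0,"az":0,"x":-32.5,"y":0,"z":19.4,"hand":1},{"ax":0,"ay":0,"az":0,"x":-32.5,"y":0,"z":19.4,"hand":1}]'
python3 -m inch '[{"ax":0,"ay":0,"az":0,"x":-32.5,"y":0,"z":19.4,"hand":1},{"ax":0,"ay":0,"az":0,"x":-32.5,"y":0,"z":19.4,"hand":1},{"ax":0,"ay":0.124,"az":0,"x":0,"y":0,"z":0,"hand":1},{"ax":0,"ay":0.124,"az":0,"x":0,"y":0,"z":0,"hand":1},{"ax":0,"ay":0.124,"az":0,"x":0,"y":0,"z":0,"hand":1}]'
python3 -m inch '[{"ax":0,"ay":0.124,"az":0,"x":0,"y":0,"z":0,"hand":1},{"ax":0,"ay":0.124,"az":0,"x":0,"y":0,"z":0,"hand":1},{"ax":0,"ay":0.124,"az":0,"x":0,"y":0,"z":0,"hand":1},{"ax":0,"ay":0.124,"az":0,"x":0,"y":0,"z":0,"hand":1},{"ax":0,"ay":0.124,"az":0,"x":0,"y":0,"z":0,"hand":1}]'
python3 -m inch '[{"ax":0,"ay":0.124,"az":0,"x":0,"y":0,"z":0,"hand":1},{"ax":0,"ay":0.124,"az":0,"x":0,"y":0,"z":0,"hand":1},{"ax":0,"ay":0.124,"az":0,"x":0,"y":0,"z":0,"hand":1},{"ax":0,"ay":0.124,"az":0,"x":0,"y":0,"z":0,"hand":1},{"ax":0,"ay":0,"az":0,"x":0,"y":0,"z":0,"hand":1}]'
python3 - <<'E'
from lev import *
from plant import read_camera
import cv2
go(0);rel([.451,.084,.075])
c=read_camera("wrist");np.savez("wrist.npz",**c);cv2.imwrite("pics/w2.png",c["img"][:,:,::-1])
E
```

```text
time: 6.45
eef_pos: [0.6361, -0.1024, 0.2059]
tcp_rot: [-0.701, 0.088, -0.085, 0.702]
contact_force: [1.1, -0.1, 0.4]
opening: 0.001
time: 6.87
eef_pos: [0.501, 0.0318, 0.2057]
tcp_rot: [-0.701, 0.087, -0.086, 0.702]
contact_force: [0.1, 0.4, 0.2]
opening: 0.002
time: 7.28
eef_pos: [0.4481, 0.0848, 0.206]
tcp_rot: [-0.673, 0.216, -0.215, 0.673]
contact_force: [0.1, -0.6, 0.2]
opening: 0.001
time: 7.7
eef_pos: [0.4487, 0.0841, 0.2058]
tcp_rot: [0.575, -0.412, 0.411, -0.575]
contact_force: [0.5, -0.6, 1.0]
opening: -0.003
time: 8.12
eef_pos: [0.4487, 0.0841, 0.2058]
tcp_rot: [-0.458, 0.54, -0.538, 0.457]
contact_force: [0.4, 1.0, -0.5]
opening: -0.004
t 8.12 p [0.4487 0.0841 0.2058] zang -0.163 r 0.1771 lever phi if touching -0.726 theta -0.555 F [ 0.4  1.  -0.5] q6 1.7
to phi 0: shift mm in tool xyz [104.5 106.7  49.6]
 shift mm in tool xyz [ -0.2 130.8   2.5]
```

View pics/w2.png

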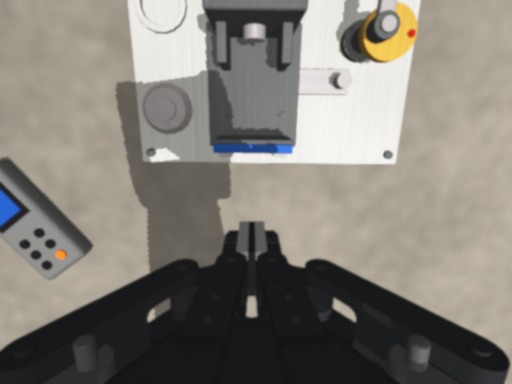

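The wrist view shows the lever bar pointing straight forward at (388,5) and the cam's mark outward. The plate is centred at column 254, in line with the fingers at 252. I'll descend and push.

```bash
python3 -m inch '[{"ax":0,"ay":0,"az":0,"x":0,"y":33,"z":0,"hand":1},{"ax":0,"ay":0,"az":0,"x":0,"y":33,"z":0,"hand":1},{"ax":0,"ay":0,"az":0,"x":0,"y":33,"z":0,"hand":1},{"ax":0,"ay":0,"az":0,"x":0,"y":32,"z":0,"hand":1},{"ax":0,"ay":0,"az":0,"x":0,"y":0,"z":8,"hand":1}]'
python3 -m inch '[{"ax":0,"ay":0,"az":0,"x":0,"y":0,"z":5,"hand":1},{"ax":0,"ay":0,"az":0,"x":0,"y":0,"z":5,"hand":1},{"ax":0,"ay":0,"az":0,"x":0,"y":0,"z":5,"hand":1},{"ax":0,"ay":0,"az":0,"x":0,"y":0,"z":5,"hand":1},{"ax":0,"ay":0,"az":0,"x":0,"y":0,"z":5,"hand":1}]'
python3 -m inch '[{"ax":0,"ay":0,"az":0,"x":0,"y":0,"z":8,"hand":1},{"ax":0,"ay":0,"az":0,"x":0,"y":0,"z":8,"hand":1},{"ax":0,"ay":0,"az":0,"x":0,"y":0,"z":8,"hand":1},{"ax":0,"ay":0,"az":0,"x":0,"y":0,"z":8,"hand":1},{"ax":0,"ay":0,"az":0,"x":0,"y":0,"z":8,"hand":1}]'
python3 - <<'E'
from w import *
P=np.load("P.npy");s,p,R=st();c,n=np.cos(P[2]),np.sin(P[2]);d=p[:2]-P[:2];print("fixture xy",c*d[0]+n*d[1],-n*d[0]+c*d[1],"F",s["contact_force"])
E
```

```text
time: 8.58
eef_pos: [0.4506, 0.0832, 0.0686]
tcp_rot: [-0.463, 0.542, -0.534, 0.455]
contact_force: [-1.5, -0.4, -0.9]
opening: -0.001
time: 9.0
eef_pos: [0.4831, 0.0788, 0.077]
tcp_rot: [0.458, -0.538, 0.539, -0.459]
contact_force: [-5.3, -0.4, 3.0]
opening: 0.001
time: 9.42
eef_pos: [0.5222, 0.0722, 0.0764]
tcp_rot: [0.459, -0.538, 0.538, -0.458]
contact_force: [-6.4, -0.6, 3.8]
opening: -0.002
fixture xy -0.06390548588182007 0.05052730400881852 F [-6.43704771 -0.61260207  3.78407763]
```

```bash
python3 -m inch '[{"ax":0,"ay":0,"az":0,"x":0,"y":0,"z":6,"hand":1},{"ax":0,"ay":0,"az":0,"x":0,"y":0,"z":6,"hand":1},{"ax":0,"ay":0,"az":0,"x":0,"y":0,"z":4,"hand":1},{"ax":0,"ay":0,"az":0,"x":0,"y":0,"z":3,"hand":1},{"ax":0,"ay":0,"az":0,"x":0,"y":0,"z":2,"hand":1}]'
python3 -m inch '[{"ax":0,"ay":0,"az":0,"x":0,"y":0,"z":2,"hand":1},{"ax":0,"ay":0,"az":0,"x":0,"y":0,"z":2,"hand":1},{"ax":0,"ay":0,"az":0,"x":0,"y":0,"z":1,"hand":1}]'
python3 -m inch '[{"ax":0,"ay":0,"az":0,"x":0,"y":0,"z":1,"hand":1},{"ax":0,"ay":0,"az":0,"x":0,"y":0,"z":1,"hand":1}]'
```

```text
time: 9.83
eef_pos: [0.5386, 0.0696, 0.0756]
tcp_rot: [-0.462, 0.542, -0.535, 0.455]
contact_force: [-21.8, -0.2, 16.7]
opening: 0.001
time: 10.08
eef_pos: [0.5385, 0.0697, 0.0756]
tcp_rot: [-0.466, 0.545, -0.531, 0.452]
contact_force: [-36.1, 0.6, 28.6]
opening: -0.001
time: 10.25
eef_pos: [0.5385, 0.0697, 0.0756]
tcp_rot: [-0.467, 0.546, -0.53, 0.45]
contact_force: [-41.3, 1.7, 33.1]
opening: 0.001
```

The slide stopped dead at TCP x 0.5385 as the force rose. I'll back off, rise and check from the wrist.

```bash
python3 -m inch '[{"ax":0,"ay":0,"az":0,"x":0,"y":0,"z":-12,"hand":1},{"ax":0,"ay":0,"az":0,"x":0,"y":0,"z":-28,"hand":1},{"ax":0,"ay":0,"az":0,"x":0,"y":0,"z":-30,"hand":1},{"ax":0,"ay":0,"az":0,"x":0,"y":-36,"z":0,"hand":1},{"ax":0,"ay":0,"az":0,"x":0,"y":-36,"z":0,"hand":1}]'
python3 -m inch '[{"ax":0,"ay":0,"az":0,"x":0,"y":-36,"z":0,"hand":1},{"ax":0,"ay":0,"az":0,"x":0,"y":-22,"z":0,"hand":1},{"ax":0,"ay":0,"az":0,"x":0,"y":0,"z":0,"hand":1}]'
python3 - <<'E'
from lev import *
from plant import read_camera
import cv2
go(2.93,side=1,off=.036);s,p,R=st()
c=read_camera("wrist");b=read_camera("side")["img"][120:250,190:370]
cv2.imwrite("pics/w3.png",np.vstack([c["img"][:240],cv2.resize(b,(512,350),interpolation=3)])[:,:,::-1])
P=np.load("P.npy");f=192/np.tan(np.radians(c["fov_y"]/2));T=c["T_tool_cam"]
for x in(-.036,-.030,-.024):
  for y in (.015,.085):
    q=np.linalg.inv(T)@np.r_[R.T@(fx(P,[x,y,.095])-p),1];print(x,y,(c["cx"]+f*q[0]/q[2]).round(1),(c["cy"]+f*q[1]/q[2]).round(1))
E
```

```text
time: 10.67
eef_pos: [0.4756, 0.08, 0.1439]
tcp_rot: [-0.46, 0.54, -0.536, 0.457]
contact_force: [1.6, 0.5, 0.1]
opening: -0.001
time: 10.92
eef_pos: [0.4852, 0.0794, 0.2133]
tcp_rot: [0.454, -0.534, 0.542, -0.463]
contact_force: [1.3, 0.3, 1.4]
opening: -0.0
t 10.92 p [0.4852 0.0794 0.2133] zang -0.16 r 0.1514 lever phi if touching -1.252 theta -1.081 F [1.3 0.3 1.4] q6 1.69
to phi 2.93: shift mm in tool xyz [ 82.7 117.3 184.5]
-0.036 0.015 294.5 117.4
-0.036 0.085 214.9 116.5
-0.03 0.015 294.8 110.4
-0.03 0.085 214.8 109.4
-0.024 0.015 295.2 103.2
-0.024 0.085 214.6 102.2
```

View pics/w3.png

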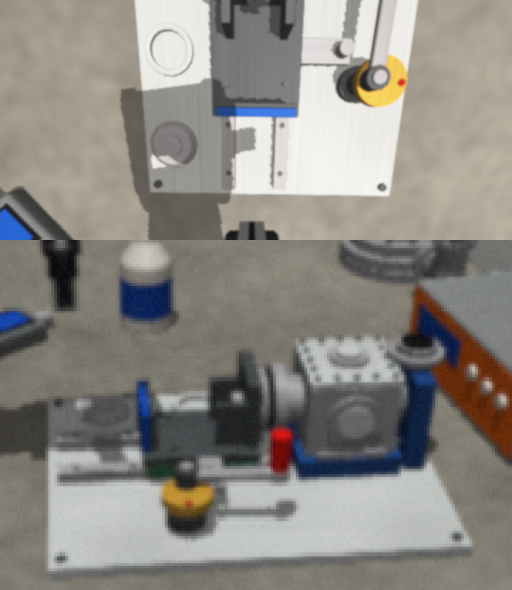

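The slide is home: the wrist view puts the palm plate's rear edge at row ~115 (fixture x ≈ -0.034). The side view shows the seal on the port and the handle forward at (281,450). Next I go to the handle's slide side.

```bash
python3 -m inch '[{"ax":0,"ay":0,"az":0,"x":16.5,"y":0,"z":36.9,"hand":1},{"ax":0,"ay":0,"az":0,"x":16.5,"y":0,"z":36.9,"hand":1},{"ax":0,"ay":0,"az":0,"x":16.5,"y":0,"z":36.9,"hand":1},{"ax":0,"ay":0,"az":0,"x":16.5,"y":0,"z":36.9,"hand":1},{"ax":0,"ay":0,"az":0,"x":16.5,"y":0,"z":36.9,"hand":1}]'
python3 -m inch '[{"ax":0,"ay":-0.124,"az":0,"x":0,"y":0,"z":0,"hand":1},{"ax":0,"ay":-0.124,"az":0,"x":0,"y":0,"z":0,"hand":1},{"ax":0,"ay":-0.124,"az":0,"x":0,"y":0,"z":0,"hand":1},{"ax":0,"ay":-0.124,"az":0,"x":0,"y":0,"z":0,"hand":1},{"ax":0,"ay":-0.124,"az":0,"x":0,"y":0,"z":0,"hand":1}]'
python3 -m inch '[{"ax":0,"ay":-0.124,"az":0,"x":0,"y":0,"z":0,"hand":1},{"ax":0,"ay":-0.124,"az":0,"x":0,"y":0,"z":0,"hand":1},{"ax":0,"ay":-0.124,"az":0,"x":0,"y":0,"z":0,"hand":1},{"ax":0,"ay":-0.124,"az":0,"x":0,"y":0,"z":0,"hand":1},{"ax":0,"ay":-0.124,"az":0,"x":0,"y":0,"z":0,"hand":1}]'
python3 -m inch '[{"ax":0,"ay":-0.124,"az":0,"x":0,"y":0,"z":0,"hand":1},{"ax":0,"ay":-0.124,"az":0,"x":0,"y":0,"z":0,"hand":1},{"ax":0,"ay":0,"az":0,"x":0,"y":0,"z":0,"hand":1},{"ax":0,"ay":0,"az":0,"x":0,"y":0,"z":0,"hand":1}]'
python3 - <<'E'
from lev import *
from plant import read_camera
go(2.93,side=1,off=.038);s,p,R=st()
c=read_camera("wrist");import cv2
hsv=cv2.cvtColor(c["img"],cv2.COLOR_RGB2HSV);m=((hsv[...,0]<6)|(hsv[...,0]>174))&(hsv[...,1]>170)&(hsv[...,2]>90)
k,l,st_,ce=cv2.connectedComponentsWithStats(m.astype('uint8'))
f=192/np.tan(np.radians(c["fov_y"]/2));T=c["T_tool_cam"]
for i in range(1,k):
    if st_[i,4]>40:
        u,v=ce[i];r=R@T[:3,:3]@np.array([(u-c["cx"])/f,(v-c["cy"])/f,1]);o=p+R@T[:3,3];w=o+r*(.110-o[2])/r[2];print(st_[i],ce[i],w,"phi",np.arctan2(-(w[1]-piv[1]),-(w[0]-piv[0])),"r",np.hypot(*(w[:2]-piv)))
E
```

```text
time: 11.43
eef_pos: [0.6501, -0.0326, 0.2026]
tcp_rot: [-0.459, 0.539, -0.538, 0.458]
contact_force: [0.1, 0.0, 0.7]
opening: -0.001
time: 11.85
eef_pos: [0.6487, -0.0316, 0.2023]
tcp_rot: [0.602, -0.372, 0.37, -0.602]
contact_force: [-0.6, 0.9, -1.1]
opening: 0.002
time: 12.27
eef_pos: [0.6486, -0.0314, 0.2026]
tcp_rot: [-0.686, 0.171, -0.169, 0.687]
contact_force: [0.1, -0.5, 0.8]
opening: -0.0
time: 12.6
eef_pos: [0.6486, -0.0314, 0.2033]
tcp_rot: [-0.702, 0.088, -0.086, 0.702]
contact_force: [-0.3, -0.1, 0.5]
opening: -0.002
t 12.6 p [ 0.6486 -0.0314  0.2033] zang 1.325 r 0.085 lever phi if touching -3.397 theta -3.226 F [-0.3 -0.1  0.5] q6 0.04
to phi 2.93: shift mm in tool xyz [  7.5 104.3   3.6]
[501 160  11  96 930] [506.51505376 206.2311828 ] [ 0.85952271 -0.09503503  0.11      ] phi 2.9862839135641166 r 0.2976047376808549
[253 212  17  19 159] [262.30188679 218.98113208] [ 0.65306133 -0.05544355  0.11      ] phi 3.0681361061628665 r 0.08779809812240642
[502 260  10  81 721] [506.91400832 297.84604716] [ 0.85974829 -0.19006664  0.11      ] phi 2.6945493535376976 r 0.32631557601516326
```

The handle sits at about φ 2.97, its stop, partly hidden by the fingers. I'll step 7 mm further from it, then descend.

```bash
python3 -m inch '[{"ax":0,"ay":0,"az":0,"x":6,"y":0,"z":7,"hand":1},{"ax":0,"ay":0,"az":0,"x":0,"y":35,"z":0,"hand":1},{"ax":0,"ay":0,"az":0,"x":0,"y":35,"z":0,"hand":1},{"ax":0,"ay":0,"az":0,"x":0,"y":30,"z":0,"hand":1},{"ax":0,"ay":0,"az":0,"x":0,"y":3,"z":0,"hand":1}]'
python3 -c "from lev import *;go(2.7,side=1)"
```

```text
time: 13.07
eef_pos: [0.6524, -0.025, 0.0946]
tcp_rot: [-0.701, 0.091, -0.082, 0.702]
contact_force: [-1.4, -0.5, -0.9]
opening: -0.001
t 13.07 p [ 0.6524 -0.025   0.0946] zang 1.326 r 0.0902 lever phi if touching -3.118 theta -2.947 F [-1.4 -0.5 -0.9] q6 0.05
to phi 2.7: shift mm in tool xyz [  9.1  -4.5 -39.4]
```

```bash
python3 -m inch '[{"ax":0,"ay":0,"az":0,"x":2,"y":0,"z":-7,"hand":1},{"ax":0,"ay":0,"az":0,"x":2,"y":0,"z":-7,"hand":1},{"ax":0,"ay":0,"az":0,"x":2,"y":0,"z":-7,"hand":1},{"ax":0,"ay":0.08,"az":0,"x":2,"y":0,"z":-8.6,"hand":1},{"ax":0,"ay":0.1,"az":0,"x":2,"y":0,"z":-8.6,"hand":1}]'
python3 -c "from lev import *;go(2.7,side=1)"
```

```text
time: 13.48
eef_pos: [0.6582, -0.0661, 0.1055]
tcp_rot: [-0.69, 0.149, -0.152, 0.692]
contact_force: [-1.2, 3.2, 0.9]
opening: 0.002
t 13.48 p [ 0.6582 -0.0661  0.1055] zang 1.142 r 0.0942 lever phi if touching 2.724 theta 2.895 F [-1.2  3.2  0.9] q6 0.17
to phi 2.7: shift mm in tool xyz [-6.1  6.5 -2.1]
```

```bash
python3 -m inch '[{"ax":0,"ay":0.1,"az":0,"x":-0.5,"y":2,"z":-8.6,"hand":1},{"ax":0,"ay":0.1,"az":0,"x":-0.5,"y":2,"z":-8.6,"hand":1},{"ax":0,"ay":0.1,"az":0,"x":0,"y":1,"z":-8.6,"hand":1},{"ax":0,"ay":0.1,"az":0,"x":1.7,"y":0,"z":-8.6,"hand":1},{"ax":0,"ay":0.1,"az":0,"x":1.7,"y":0,"z":-8.6,"hand":1}]'
python3 -c "from lev import *;go(2.2,side=1)"
python3 -m inch '[{"ax":0,"ay":0.1,"az":0,"x":1.7,"y":0,"z":-8.6,"hand":1},{"ax":0,"ay":0.1,"az":0,"x":1.7,"y":0,"z":-8.6,"hand":1},{"ax":0,"ay":0.1,"az":0,"x":1.7,"y":0,"z":-8.6,"hand":1},{"ax":0,"ay":0.1,"az":0,"x":1.7,"y":0,"z":-8.6,"hand":1},{"ax":0,"ay":0.1,"az":0,"x":1.7,"y":0,"z":-8.6,"hand":1}]'
python3 -c "from lev import *;go(1.7,side=1)"
```

```text
time: 13.9
eef_pos: [0.6371, -0.1041, 0.1022]
tcp_rot: [-0.631, 0.313, -0.321, 0.633]
contact_force: [3.9, 1.1, -0.0]
opening: 0.002
t 13.9 p [ 0.6371 -0.1041  0.1022] zang 0.642 r 0.0904 lever phi if touching 2.239 theta 2.41 F [ 3.9  1.1 -0. ] q6 0.61
to phi 2.2: shift mm in tool xyz [-1.8  3.1 -3.4]
time: 14.32
eef_pos: [0.6022, -0.1313, 0.1021]
tcp_rot: [-0.533, 0.459, -0.468, 0.536]
contact_force: [4.1, -2.8, -0.6]
opening: -0.001
t 14.32 p [ 0.6022 -0.1313  0.1021] zang 0.142 r 0.0901 lever phi if touching 1.744 theta 1.915 F [ 4.1 -2.8 -0.6] q6 1.05
to phi 1.7: shift mm in tool xyz [-1.4  3.1 -3.8]
```

```bash
python3 -m inch '[{"ax":0,"ay":0.1,"az":0,"x":1.5,"y":1,"z":-8.6,"hand":1},{"ax":0,"ay":0.1,"az":0,"x":1.5,"y":1,"z":-8.6,"hand":1},{"ax":0,"ay":0.1,"az":0,"x":1.5,"y":0,"z":-8.6,"hand":1},{"ax":0,"ay":0.1,"az":0,"x":1.5,"y":0,"z":-8.6,"hand":1},{"ax":0,"ay":0.1,"az":0,"x":1.5,"y":0,"z":-8.6,"hand":1}]'
python3 -c "from lev import *;go(1.2,side=1)"
python3 -m inch '[{"ax":0,"ay":0.1,"az":0,"x":1.5,"y":0,"z":-8.6,"hand":1},{"ax":0,"ay":0.1,"az":0,"x":1.5,"y":0,"z":-8.6,"hand":1},{"ax":0,"ay":0.1,"az":0,"x":1.5,"y":0,"z":-8.6,"hand":1},{"ax":0,"ay":0.1,"az":0,"x":1.5,"y":0,"z":-8.6,"hand":1},{"ax":0,"ay":0.1,"az":0,"x":1.5,"y":0,"z":-8.6,"hand":1}]'
python3 -c "from lev import *;go(0.7,side=1)"
```

```text
time: 14.73
eef_pos: [0.5591, -0.137, 0.1003]
tcp_rot: [0.401, -0.577, 0.585, -0.405]
contact_force: [2.8, -3.9, 1.3]
opening: 0.0
t 14.73 p [ 0.5591 -0.137   0.1003] zang -0.358 r 0.0882 lever phi if touching 1.246 theta 1.417 F [ 2.8 -3.9  1.3] q6 1.51
to phi 1.2: shift mm in tool xyz [ 0.6  1.2 -3.9]
time: 15.15
eef_pos: [0.5182, -0.1208, 0.0998]
tcp_rot: [0.245, -0.659, 0.666, -0.249]
contact_force: [0.1, -4.3, 1.9]
opening: 0.002
t 15.15 p [ 0.5182 -0.1208  0.0998] zang -0.858 r 0.086 lever phi if touching 0.729 theta 0.9 F [ 0.1 -4.3  1.9] q6 2.01
to phi 0.7: shift mm in tool xyz [ 2.5  0.7 -2.5]
```

```bash
python3 -m inch '[{"ax":0,"ay":0.1,"az":0,"x":2.2,"y":0,"z":-8.6,"hand":1},{"ax":0,"ay":0.1,"az":0,"x":2.2,"y":0,"z":-8.6,"hand":1},{"ax":0,"ay":0.1,"az":0,"x":2.2,"y":0,"z":-8.6,"hand":1},{"ax":0,"ay":0.1,"az":0,"x":2.2,"y":0,"z":-8.6,"hand":1},{"ax":0,"ay":0.08,"az":0,"x":2.2,"y":0,"z":-8.6,"hand":1}]'
python3 -c "from lev import *;go(0,side=1)"
```

```text
time: 15.57
eef_pos: [0.4883, -0.0882, 0.0996]
tcp_rot: [0.078, -0.7, 0.705, -0.086]
contact_force: [3.4, -1.8, -0.2]
opening: -0.001
t 15.57 p [ 0.4883 -0.0882  0.0996] zang -1.338 r 0.0866 lever phi if touching 0.213 theta 0.384 F [ 3.4 -1.8 -0.2] q6 2.53
to phi 0: shift mm in tool xyz [  3.6   0.4 -18.6]
```

```bash
python3 -m inch '[{"ax":0,"ay":0.05,"az":0,"x":1.5,"y":0,"z":-7,"hand":1},{"ax":0,"ay":0,"az":0,"x":1,"y":0,"z":-7,"hand":1},{"ax":0,"ay":0,"az":0,"x":0.5,"y":0,"z":-6,"hand":1}]'
python3 -c "from lev import *;go(-.15,side=1)"
```

```text
time: 15.82
eef_pos: [0.4804, -0.0683, 0.0986]
tcp_rot: [0.064, -0.702, 0.705, -0.069]
contact_force: [2.7, -3.4, 0.9]
opening: -0.003
t 15.82 p [ 0.4804 -0.0683  0.0986] zang -1.382 r 0.0873 lever phi if touching -0.031 theta 0.14 F [ 2.7 -3.4  0.9] q6 2.6
to phi -0.15: shift mm in tool xyz [  0.3  -0.5 -10.5]
```

```bash
python3 -m inch '[{"ax":0,"ay":0,"az":0,"x":0,"y":0,"z":-4,"hand":1},{"ax":0,"ay":0,"az":0,"x":0,"y":0,"z":-4,"hand":1},{"ax":0,"ay":0,"az":0,"x":0,"y":0,"z":-3,"hand":1}]'
python3 -m inch '[{"ax":0,"ay":0,"az":0,"x":0,"y":0,"z":-2,"hand":1},{"ax":0,"ay":0,"az":0,"x":0,"y":0,"z":-2,"hand":1},{"ax":0,"ay":0,"az":0,"x":0,"y":0,"z":0,"hand":1}]'
python3 -c "from lev import *;go(-.15,side=1)"
```

```text
time: 16.07
eef_pos: [0.4762, -0.0561, 0.0961]
tcp_rot: [0.066, -0.704, 0.704, -0.067]
contact_force: [1.5, -2.4, 1.0]
opening: 0.002
time: 16.32
eef_pos: [0.4761, -0.0555, 0.0961]
tcp_rot: [0.067, -0.701, 0.707, -0.068]
contact_force: [2.1, -14.8, -0.3]
opening: -0.004
t 16.32 p [ 0.4761 -0.0555  0.0961] zang -1.379 r 0.0896 lever phi if touching -0.176 theta -0.005 F [  2.1 -14.8  -0.3] q6 2.63
to phi -0.15: shift mm in tool xyz [-1.5 -2.9  2.9]
```

The lever is at its stop: estimated θ ≈ 0, and the force rises without motion. I'll back off, rise and look.

```bash
python3 -m inch '[{"ax":0,"ay":0,"az":0,"x":0,"y":0,"z":6,"hand":1},{"ax":0,"ay":0,"az":0,"x":0,"y":0,"z":12,"hand":1},{"ax":0,"ay":0,"az":0,"x":0,"y":-36,"z":0,"hand":1},{"ax":0,"ay":0,"az":0,"x":0,"y":-36,"z":0,"hand":1},{"ax":0,"ay":0,"az":0,"x":0,"y":-36,"z":0,"hand":1}]'
python3 -m inch '[{"ax":0,"ay":0,"az":0,"x":0,"y":0,"z":40,"hand":1},{"ax":0,"ay":0,"az":0,"x":0,"y":0,"z":40,"hand":1},{"ax":0,"ay":0,"az":0,"x":0,"y":0,"z":30,"hand":1},{"ax":0,"ay":0,"az":0,"x":0,"y":0,"z":0,"hand":1},{"ax":0,"ay":0,"az":0,"x":0,"y":0,"z":0,"hand":1}]'
python3 - <<'E'
from h import *
from plant import read_camera
import cv2
P=np.load("P.npy");ims=[]
a=read_camera("scene")["img"][160:330,150:335];b=read_camera("side")["img"][140:250,195:365]
def red(n):
    im=read_camera(n)["img"];h=cv2.cvtColor(im,cv2.COLOR_RGB2HSV);m=((h[...,0]<6)|(h[...,0]>174))&(h[...,1]>150)
    hp=proj(n,fx(P,[-.085,-.06,.098]));m=m.astype('uint8');yy,xx=np.mgrid[:384,:512];m[np.hypot(xx-hp[0],yy-hp[1])>25]=0
    v,u=np.nonzero(m);w=np.array([(u.min()+u.max())/2,(v.min()+v.max())/2]);print(n,"expected",hp,"seen",w,len(u));return n,w
x,e=tri(red("scene"),red("side"));piv=fx(P,[0,-.06,.1]);d=x-piv;print(x,e,"r",np.hypot(*d[:2]),"theta",np.arctan2(-d[1],-d[0])-P[2])
cv2.imwrite("pics/f.png",np.vstack([cv2.resize(a,(370,340),interpolation=3),cv2.resize(b,(370,240),interpolation=3)])[:,:,::-1])
E
```

```text
time: 16.73
eef_pos: [0.4765, -0.0692, 0.2023]
tcp_rot: [-0.069, 0.705, -0.703, 0.064]
contact_force: [0.5, 0.1, 0.4]
opening: -0.002
time: 17.15
eef_pos: [0.4981, -0.1785, 0.2019]
tcp_rot: [-0.067, 0.705, -0.703, 0.065]
contact_force: [0.1, -0.0, -0.8]
opening: -0.003
scene expected [244.23018568 176.27103765] seen [244.  176.5] 86
side expected [222.4751882  200.18101094] seen [222.  200.5] 90
[ 0.48167703 -0.03358411  0.09700076] 0.18707151170607972 r 0.08579688217425398 theta 0.006883115516145538
```

View pics/f.png

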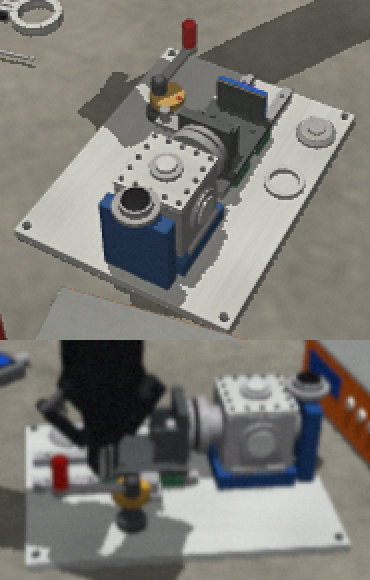

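The handle is back at (189,33) with θ ≈ 0.007. The slide is home with its seal on the port, and the chamber and the ring and flange look unmoved. The robot is clear and still.

```bash
python3 -c "
from plant import *
print(sign_off());print(get_state()['time'])"
```

```text
the job is handed in; nothing more can be done
None
the job is handed in; nothing more can be done
```

The fixture is closed on the chamber and the job is handed in, at about 17 s of the 64 s allowed. With the fingers shut, I pushed the lever round to the cam's low point, then the slide home by its palm plate, then the lever back to its stop.

- **Lever:** triangulated from the scene and side cameras, the handle gives a cam angle of about 0.007 rad, at an 85.8 mm radius against the stated 85 mm. The push ended against the stop at about 15 N.
- **Slide:** it stopped dead on the forward stop, and the pictures show the seal on the port. I did not measure the travel closely; the views put it at roughly 62–71 mm. I also pushed harder there than needed, to about 41 N forward plus 33 N vertically. That was with the cam low and well under the 120 N wrist limit.
- **Chamber and loose parts:** the chamber, blank flange and centring ring looked unmoved. I did not measure them or check the other loose parts closely, but I felt no contact other than with the handle and the plate.
- **Disagreements:** the fixed cameras and the wrist camera disagreed by up to about 4 mm, and by about 7 mm on the rear face of the palm plate. I settled both by touch.

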